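# Clamp a card register in the repair bed with its eccentric knob

### The job

Stand the bound card register upright on its spine in the clamping bed, between the eccentric disc and the rubber-faced back jaw, with one end up against the steel end stop. Then turn the eccentric knob clockwise until its lobe bears on the cover and holds the register against the rubber with about 15 newtons - firm, but never over 40, which would crush the cover - and leave it clamped. Do not disturb the other things on the table.

Things in the scene. Friction and masses are not known exactly. Their poses are not given: they have to be found in the camera images.
- register: card register: hard-bound block of index cards, plain grey cloth covers, card edges showing on top; 120 (x) x 50 (y) x 75 mm (z), 0.25 to 0.5 kg, rigid; starts standing on its spine. Origin under its centre. Either end may go to the stop. Grip across its 50 mm, with the fingertips over 40 mm above its underside so that they pass over the disc and the jaw in the bed
- bed: clamping bed, fixed: grey plate 190 x 200 mm, 10 mm thick. Origin on the table, z up. In its frame the clamped register's origin is at about (0, 0, 10) mm, its length along x; the end stop is on the +x side, the rubber-faced back jaw on the +y side, the knob's axis at (0, -70) mm
- bed_stop (a point): centre of the face of the steel end stop, 60 mm along the bed's x from its origin, 28 mm up; the stop is 50 mm wide and rises 45 mm above the table; the register's origin is at bed x = 0 when its end touches. Axes as the bed's
- bed_jaw (a point): nominal middle of the back jaw's rubber face: bed x = 0, y = +25 mm, 31 mm up. The real face was set by hand and rests up to 2.5 mm nearer or farther: this is not measured. It is 90 mm long, the jaw 48 mm high above the table. The rubber yields 1 mm per 16 N. Axes as the bed's; fixed to the bed
- knob (a joint): knob angle, rad: grows clockwise from above, 0 to 2.6; 0.1 to 0.3 (lobe away) at the start. The disc reaches 42 + 10 cos(2.4 - angle) mm from the axis towards bed +y. Friction holds it where it is left; idle turning takes 0.12 N m; bearing on the cover adds about 0.024 N m per newton, 0.36 at 15 N. Turning it clockwise drags the register to the stop
- knob_grip (a point): centre of the knob's black grip bar, on the turning axis, 77 mm above the table: bar 64 mm long, 14 mm thick, 61 to 93 mm above the table. Turns with the knob: its x axis lies along the bar, parallel to the bed's x at joint value 0. Pinch it across the 14 mm, fingertips over 42 mm above the table (clear of the disc); a 45 mm opening clears the register
- lobe_center (a point): centre of the eccentric steel disc under the grip bar, on its top face, 40 mm above the table, 10 mm off the turning axis; the disc is 84 mm across, 24 mm thick, 16 to 40 mm above the table, and turns with the knob. Its off-centre side is the lobe
- card_box: bystander: closed steel card-index box 109 x 79 x 68 mm with an overhanging lid, wider and lower than the register; origin under its centre
- stamp: bystander: small turned-wood hand stamp, 34 mm across, 66 mm tall; origin under its centre
- stapler: bystander: desk stapler 140 x 34 x 62 mm; origin under its centre
- mug: bystander: white mug, 80 mm across, 95 mm tall; origin under its centre
- clip_jar: bystander: grey jar with black lid, 60 mm across, 75 mm tall; origin under its centre
- tape: bystander: tape dispenser 130 x 50 x 80 mm; origin under its centre
- ledger: bystander: flat closed green ledger 170 x 120 x 30 mm, lying; origin under its centre

How it is judged:
By the outcome, as a careful person would: the job done as asked, in the order asked, and still so for the second after the job is handed in, with the robot touching nothing.
It also fails if it takes over 72 s, if anything falls off the work surface, if the arm or the gripper's body presses on something with over 40 N, if the wrist force passes 120 N, or if a joint passes its speed limit or range.

### The arm

A 7-joint arm with a two-finger parallel gripper is mounted at the origin on the work surface. World frame = base frame: x ahead of the robot, y to its left, z up, the work surface at z = 0. Lengths are in m, angles in rad, forces in N, time in s.
With the tool pointing down it reaches from about 0.35 to 0.9 m from the base axis. Payload 19.9 kg.
Tool frame: the origin (TCP) lies midway between the tips of the shut fingers; the grasp point (between the pads) lies 19 mm behind it; z points along the fingers, y is the line along which they close (so a half turn about z gives the same grasp; the last joint's range is limited). The gripper opens to 94 mm and grips with 3 to 60 N. Pads are 16 mm wide; open, the fingers measure 119 mm over their backs; the gripper's body (75 mm by 177 mm) begins 78 mm behind the grasp point.
Start: joints at [1.129, 0.417, -0.01, 1.614, 0.005, 1.111, -0.053], TCP at [0.244, -0.575, 0.205] pointing down, gripper open.
Joint ranges: [-2.81, 2.81], [-0.39, 2.02], [-1.27, 1.25], [0.06, 2.57], [-1.19, 4.33], [0.19, 2], [-2.82, 2.82]. Speed limits (rad/s): [1.89, 1.89, 2.39, 2.39, 3.01, 3.01, 3.01].

### API

Orientations are given as a unit quaternion [x, y, z, w].
In Python, from bench import monitor, optics, job_done, models gives the robot as it stands.
- The arm moves only by the shell command python3 -m jog [OPENING] [FORCE], which reads ROWS from standard input. ROWS is 1 to 8 rows, one to a line, with the numbers parted by spaces; each row has 6 numbers: dx, dy, dz in m, then a rotation vector rx, ry, rz in rad; each row shifts and turns the commanded pose from where the row before left it, along the tool's axes as they then stand; what a row does not reach is not made up. A row lasts 1/10 s, in which the tool goes at most 0.05 m and 0.15 rad, less where a joint would pass 70% of its speed; a pose out of reach is approached as far as the arm can. OPENING is the finger opening in m, set as the command begins (- or left out keeps the last). The fingers move at their own pace and stop on an object; FORCE is the grip in N (left out, the last holds). Time passes only in rows, so rows that do not move let the fingers close. It prints the time, the measured TCP pose, the force, the opening and the grip force at its end. Input that does not fit is refused with a message, and nothing moves.
- monitor.get_state(): the state, without advancing time (a new reading comes with each control period).
- optics.capture(name): name is "scene" or "side" or "wrist"; returns a dict with "color" (384x512x3 uint8, red, green, blue), "mtx" (3x3 intrinsics, pixels), "k1" (the pictures are not rectified: a ray, as slopes to the right and down, at radius r is drawn at 1 + k1 r^2 times it, then the intrinsics apply), "cam_to_world" (4x4, takes a point from camera to world coordinates). Camera axes: x right, y down, z forward; pixel columns grow to the right and rows downward; lengths in m; the calibration is good to about 2 mm. A picture is of the moment at which its call begins. There is no depth.
- job_done(): hands the job in; it is judged then, once.
Trained networks look in the newest picture that a camera, given by its name, has taken for a name from the list of things; names that differ only in an ending like _2 or _b are one class to them, and where a whole thing is asked for, a point or a joint stands for the part that bears it (a point fixed in the world has none). Each returns a list of dicts, best first, with "p" (0 to 1); they miss things now and then, are a little off and sometimes report something else, mostly with a low value. They report only what shows in the picture. A call takes as long as a camera call.
- models.search_frame(camera, label): "extent" ([left, top, right, bottom] in pixels, round what is visible of it).
- models.pinpoint(camera, label): "uv" ([column, row] in pixels: a listed point, or the origin of a listed thing).
The state is a dict: "clock": time; "q": joint angles; "qvel": joint speeds; "joint_torque": joint torques, N m; "tcp_pos": TCP position; "tcp_rot": TCP orientation; "wrist_force": force on the tool from outside, world axes, zero at the start; "moment": the same for the moment, N m; "finger_gap": finger opening in m; "gripper_force": force on a finger pad.
Only numpy, scipy, OpenCV 4.12 (cv2) and the standard library are available. Lean on these libraries where they do the work, as an engineer would, in place of code of your own. Each camera call takes 0.05 s, during which the arm holds its last target. There are 200 camera calls.

## Working session

There is one attempt and no reset: what is moved stays moved. The work goes in short steps, Python scripts to look and compute and a shell command to move; the robot and the scene stay as the last step left them, time stands still between calls to the robot, and variables do not carry over. Pictures are saved under pics/ and viewed, at most 13 in all, crops included, and the job is handed in when it is done.

```bash
ls; mkdir -p pics; cat > h.py <<'E'
import numpy as np, cv2
from bench import monitor, optics, models
def cap(n,save=None):
    c=optics.capture(n)
    if save: cv2.imwrite(f'pics/{save}.png',c['color'][:,:,::-1])
    return c
def ray(c,uv):
    K=np.array(c['mtx']);k1=c['k1']
    d=np.array([(uv[0]-K[0,2])/K[0,0],(uv[1]-K[1,2])/K[1,1]]);s=d.copy()
    for _ in range(20): s=d/(1+k1*(s@s))
    T=np.array(c['cam_to_world']);v=T[:3,:3]@np.array([s[0],s[1],1])
    return T[:3,3],v
def atz(c,uv,z):
    o,v=ray(c,uv);return o+v*(z-o[2])/v[2]
def tri(rs):
    A=np.zeros((3,3));b=np.zeros(3)
    for o,v in rs:
        v=v/np.linalg.norm(v);P=np.eye(3)-np.outer(v,v);A+=P;b+=P@o
    return np.linalg.solve(A,b)
def proj(c,p):
    T=np.linalg.inv(np.array(c['cam_to_world']));q=T[:3,:3]@np.array(p)+T[:3,3];s=q[:2]/q[2]
    s=s*(1+c['k1']*(s@s));K=np.array(c['mtx']);return K[0,0]*s[0]+K[0,2],K[1,1]*s[1]+K[1,2]
E
python3 - <<'E'
from h import *
np.set_printoptions(precision=4,suppress=True)
cs={n:cap(n,n+'0') for n in('scene','side','wrist')}
im=np.hstack([cs['scene']['color'],cs['side']['color']])[:,:,::-1]
cv2.imwrite('pics/both.png',np.vstack([cs['scene']['color'],cs['side']['color']])[:,:,::-1])
Z=dict(register=0,bed=0,bed_stop=.028,bed_jaw=.031,knob_grip=.077,lobe_center=.04,card_box=0,stamp=0,stapler=0,mug=0,clip_jar=0,tape=0,ledger=0)
for n,z in Z.items():
    for k,c in cs.items():
        r=models.pinpoint(k,n)
        for a in r[:2]: print(n,k,round(a['p'],2),np.round(a['uv'],1),atz(c,a['uv'],z))
print(monitor.get_state())
E
```

```text
pics
register scene 0.89 [325.9 219.9] [0.4334 0.1737 0.    ]
register side 0.78 [316.8 265.9] [0.4238 0.1711 0.    ]
register side 0.62 [277.8 224.9] [0.5375 0.0405 0.    ]
bed scene 0.6 [237.7 187.2] [ 0.5578 -0.143   0.    ]
bed side 0.67 [280.9 180.9] [ 0.5484 -0.156   0.    ]
bed_stop scene 0.91 [219.8 187.2] [ 0.6273 -0.1497  0.028 ]
bed_stop side 0.68 [258.  172.8] [ 0.6208 -0.1487  0.028 ]
bed_jaw scene 0.93 [241.3 181.1] [ 0.5501 -0.1299  0.031 ]
bed_jaw side 0.77 [276.1 178.5] [ 0.5621 -0.1265  0.031 ]
knob_grip scene 0.92 [224.6 157.9] [ 0.5511 -0.2302  0.077 ]
knob_grip scene 0.19 [217.  242.3] [0.8038 0.1148 0.077 ]
knob_grip side 0.87 [284.3 147.2] [ 0.5497 -0.2313  0.077 ]
knob_grip side 0.32 [315.2 266.1] [0.4341 0.2383 0.077 ]
lobe_center scene 0.83 [221.5 166.8] [ 0.563  -0.2364  0.04  ]
lobe_center scene 0.64 [276.3 211. ] [0.5622 0.078  0.04  ]
lobe_center side 0.69 [285.9 157.1] [ 0.5421 -0.2305  0.04  ]
card_box scene 0.89 [288.7 265.5] [0.6547 0.2484 0.    ]
card_box side 0.93 [221.6 279.1] [0.6536 0.2514 0.    ]
stamp scene 0.5 [275.7 213.9] [0.5425 0.0523 0. 
[... 446 characters left out ...]
.    ]
tape scene 0.48 [238.4 182.9] [ 0.541  -0.1627 -0.    ]
tape side 0.71 [261.  132.2] [ 0.6481 -0.4259  0.    ]
ledger scene 0.82 [342.5 307.1] [0.6379 0.4411 0.    ]
{'clock': 2.1, 'q': array([ 1.1285,  0.4174, -0.0103,  1.6136,  0.0047,  1.1107, -0.053 ]), 'qvel': array([-0.0007,  0.0009, -0.0023,  0.0011,  0.0007, -0.003 , -0.0009]), 'joint_torque': array([ -0.0003, -85.1015,   0.638 , -42.6279,  -0.0488,   0.0136,
         0.    ]), 'tcp_pos': array([ 0.2438, -0.5754,  0.2054]), 'tcp_rot': array([ 0.98  ,  0.1991, -0.    , -0.0001]), 'wrist_force': array([ 0.2013, -1.0201,  0.2353]), 'moment': array([0.0506, 0.0086, 0.0273]), 'gripper_force': 0.0, 'finger_gap': 0.09425162241166048}
```

View pics/scene0.png

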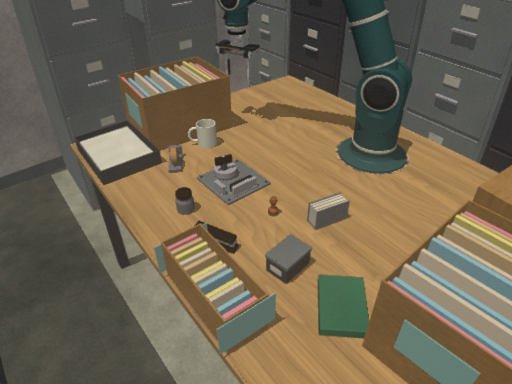

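View pics/side0.png

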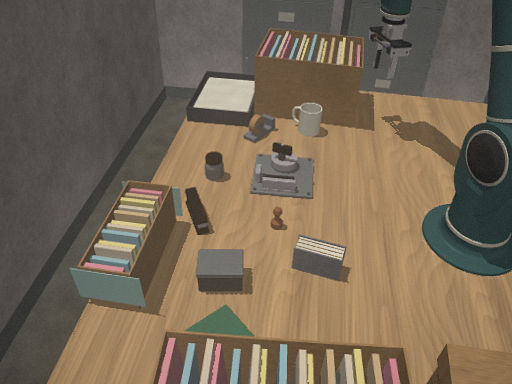

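The scene shows the register at scene (328,210) / side (319,256), and the bed at scene (233,180) / side (283,174). The stamp sits between them at scene (273,206). The bed is nearly aligned with the world axes, with the knob on the −y side.

I'll move over the bed for a close look.

```bash
echo '0 0 -0.04 0 0 0.1
0 0 -0.04 0 0 0.1
0 0 -0.04 0 0 0.1
0 0 -0.04 0 0 0.1
0.02 -0.035 0 0 0 0
0.02 -0.035 0 0 0 0
0.02 -0.035 0 0 0 0
0.02 -0.035 0 0 0 0' | python3 -m jog
echo '0.02 -0.035 0 0 0 0
0.02 -0.035 0 0 0 0
0.02 -0.035 0 0 0 0
0.02 -0.035 0 0 0 0
0.02 -0.035 0 0 0 0
0.02 -0.035 0 0 0 0
0.02 -0.035 0 0 0 0
0 0 0 0 0 0' | python3 -m jog
cat > look.py <<'E'
from h import *
import sys
np.set_printoptions(precision=4,suppress=True)
Z=dict(register=0,bed=0,bed_stop=.028,bed_jaw=.031,knob_grip=.077,lobe_center=.04,stamp=0)
c=cap('wrist',sys.argv[1]); print('cam',np.array(c['cam_to_world'])[:3,3])
np.savez('pics/'+sys.argv[1],**{k:c[k] for k in('mtx','k1','cam_to_world','color')})
for n in sys.argv[2:]:
    for a in models.pinpoint('wrist',n)[:2]: print(n,round(a['p'],2),np.round(a['uv'],1),atz(c,a['uv'],Z[n]))
E
python3 look.py w1 bed bed_stop bed_jaw knob_grip lobe_center stamp register
```

```text
clock: 2.9
tcp_pos: [0.3243, -0.4339, 0.3656]
tcp_rot: [1.0, 0.0, 0.0, 0.0]
wrist_force: [1.1, 0.6, -0.8]
finger_gap: 0.0937
gripper_force: 0.0
clock: 3.7
tcp_pos: [0.4656, -0.1854, 0.3656]
tcp_rot: [1.0, 0.004, 0.0, -0.0]
wrist_force: [-0.6, 0.1, 0.2]
finger_gap: 0.0941
gripper_force: 0.0
cam [ 0.5497 -0.1843  0.5461]
bed 0.59 [236.8  98.1] [ 0.5593 -0.1547  0.    ]
bed 0.16 [121.3 105.1] [0.5472 0.0399 0.    ]
bed_stop 0.67 [233.4  59. ] [ 0.6162 -0.1515  0.028 ]
bed_jaw 0.91 [216.9 102.7] [ 0.5516 -0.1249  0.031 ]
knob_grip 0.81 [284.6  98.9] [ 0.5574 -0.2274  0.077 ]
lobe_center 0.7 [286.5 105.1] [ 0.5488 -0.2341  0.04  ]
stamp 0.88 [122.6 104.9] [0.5476 0.0377 0.    ]
```

View pics/w1.png

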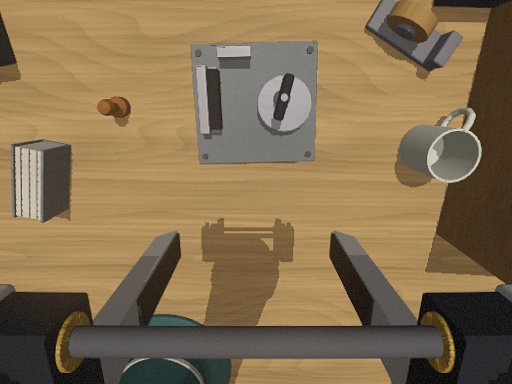

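The wrist view shows the bed plate corners at about (192,45), (317,41), (315,160) and (199,164). The stop is at (234,51), the black jaw face at (214,100) and the knob screw at (284,98). The stamp is at (114,106), and the register is on the left at (42,180). Next I'll move above the register.

```bash
echo '-0.007 -0.044 0 0 0 0
-0.007 -0.044 0 0 0 0
-0.007 -0.044 0 0 0 0
-0.007 -0.044 0 0 0 0
-0.007 -0.044 0 0 0 0
-0.007 -0.044 0 0 0 0
-0.007 -0.044 0 0 0 0
-0.007 -0.044 0 0 0 0' | python3 -m jog
echo '0 0 0 0 0 0
0 0 0 0 0 0' | python3 -m jog
python3 look.py w2 register stamp
python3 - <<'E'
from h import *
np.set_printoptions(precision=4,suppress=True)
d=np.load('pics/w1.npz');c={k:d[k] for k in d.files}
for p in [(192,45),(317,41),(315,160),(199,164)]: print(atz(c,p,.01))
print('screw',atz(c,(284,98),.093))
im=cv2.resize(c['color'][30:175,180:330,::-1],None,fx=4,fy=4,interpolation=cv2.INTER_CUBIC)
im2=np.load('pics/w2.npz')['color'][...,::-1]
cv2.imwrite('pics/c1.png',im)
E
```

```text
clock: 4.9
tcp_pos: [0.4067, 0.163, 0.3657]
tcp_rot: [1.0, -0.0, 0.0, 0.0]
wrist_force: [1.6, -0.2, 0.2]
finger_gap: 0.0942
gripper_force: 0.0
clock: 5.1
tcp_pos: [0.4072, 0.1618, 0.3655]
tcp_rot: [1.0, 0.001, -0.0, 0.0]
wrist_force: [0.8, -0.3, 0.5]
finger_gap: 0.094
gripper_force: 0.0
cam [0.4914 0.1626 0.5459]
register 0.89 [250.1 140.6] [0.4305 0.1697 0.    ]
stamp 0.85 [328.9  69.7] [0.5455 0.0408 0.    ]
[ 0.6386 -0.0856  0.01  ]
[ 0.6457 -0.2814  0.01  ]
[ 0.4579 -0.2896  0.01  ]
[ 0.4495 -0.0887  0.01  ]
screw [ 0.5583 -0.2251  0.093 ]
```

View pics/w2.png

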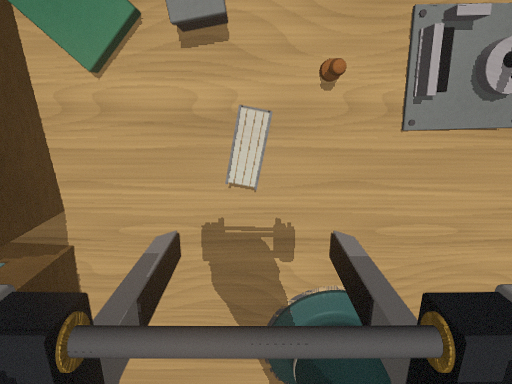

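View pics/c1.png

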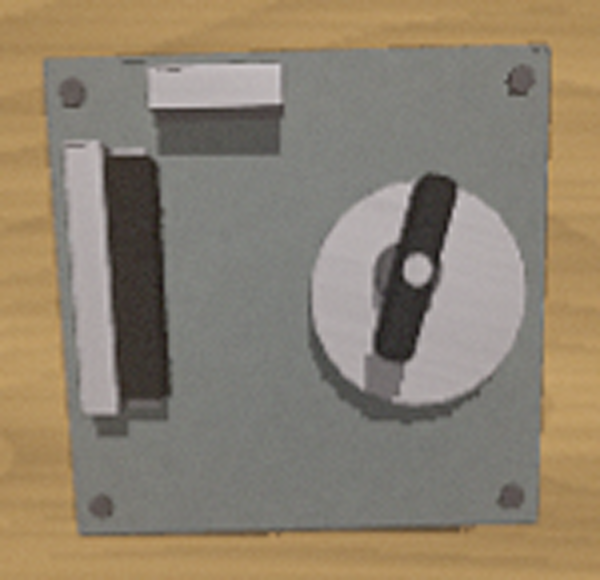

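The wrist view shows the register's top corners at about (242,106), (271,111), (256,190) and (227,184). In the crop, the stop's top edge, the black rubber face and the bar with its screw are all clear. I'll fit both poses.

```bash
python3 - <<'E'
from h import *
from scipy.optimize import least_squares
np.set_printoptions(precision=4,suppress=True)
L=lambda f:(lambda d:{k:d[k] for k in d.files})(np.load(f))
c1=L('pics/w1.npz');c2=L('pics/w2.npz')
f=lambda u,v:(180+u/4,30+v/4)
obs=[((60,25,45),f(150,107)),((60,-25,45),f(283,107)),((0,-70,93),f(418,269))]
def T(p,q): c,s=np.cos(p[2]),np.sin(p[2]); return [p[0]+(c*q[0]-s*q[1])/1e3,p[1]+(s*q[0]+c*q[1])/1e3,q[2]/1e3]
r=least_squares(lambda p:np.ravel([np.subtract(proj(c1,T(p,q)),o) for q,o in obs]),[.556,-.155,.035])
print('bed',r.x,r.fun)
# jaw ends/bar
a,b=[atz(c1,f(*p),.093) for p in((436,180),(394,352))];d=a-b;print('bar',d,'ang rel bed',r.x[2]-np.arctan2(d[1],d[0]))
print('jaw rubber top',[atz(c1,f(*p),.048) for p in((155,155),(108,150))],'bottom',[atz(c1,f(*p),.014) for p in((160,155),(168,398))])
im=c2['color'].astype(int);roi=np.zeros(im.shape[:2],np.uint8);roi[95:200,215:285]=1
sat=im.max(2)-im.min(2);m=((sat<45)&(roi>0)).astype(np.uint8)
n,lab,st,_=cv2.connectedComponentsWithStats(m);i=1+st[1:,4].argmax();print(st[i])
pts=np.argwhere(lab==i)[:,::-1]
w=np.array([atz(c2,p,.075)[:2] for p in pts],np.float32)*1000
print('rect',cv2.minAreaRect(w))
for p in((242,106),(271,111),(256,190),(227,184)): print(atz(c2,p,.075))
E
```

```text
bed [ 0.5572 -0.1555  0.0278] [-0.1495  0.3428  0.3628 -0.4493 -0.1992  0.1016]
bar [ 0.0569 -0.0127  0.    ] ang rel bed 0.24690775086117245
jaw rubber top [array([ 0.6   , -0.1309,  0.048 ]), array([ 0.6017, -0.1134,  0.048 ])] bottom [array([ 0.6035, -0.1292,  0.014 ]), array([ 0.5088, -0.1303,  0.014 ])]
[ 225  105   48   85 2439]
rect ((427.50262451171875, 172.385986328125), (50.264530181884766, 120.84808349609375), 79.02930450439453)
[0.4886 0.1803 0.075 ]
[0.4816 0.1382 0.075 ]
[0.3625 0.1597 0.075 ]
[0.3721 0.2048 0.075 ]
```

Register: centre (0.4275, 0.1724), yaw −0.19, measured size 120.8 x 50.3 mm, which matches. Bed: (0.557, −0.1555), yaw about +0.03. Now I'll descend onto the register.

```bash
echo '0.02 -0.0105 0.04 0 0 0
0 0 0.04 0 0 0.1
0 0 0.04 0 0 0.09
0 0 0.03 0 0 0
0 0 0.03 0 0 0
0 0 0.03 0 0 0
0 0 0.02 0 0 0
0 0 0 0 0 0' | python3 -m jog
python3 look.py w3 bed_stop knob_grip
```

```text
clock: 6.05
tcp_pos: [0.4262, 0.1708, 0.1334]
tcp_rot: [0.995, -0.095, -0.002, 0.001]
wrist_force: [-0.3, 0.5, 0.4]
finger_gap: 0.094
gripper_force: 0.0
cam [0.5096 0.1555 0.3136]
```

View pics/w3.png

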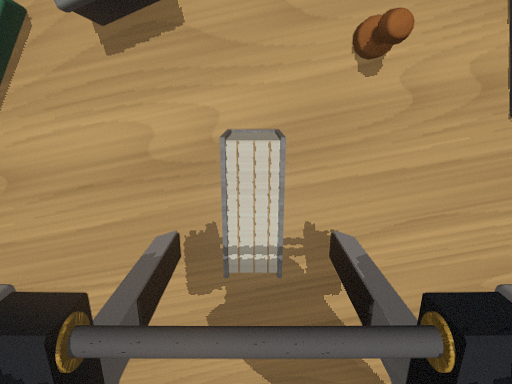

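The register is aligned with the fingers: its covers are at columns 222 and 284, and the fingers are centred at about 256. I'll descend and grip.

```bash
echo '0 0 0.03 0 0 0
0 0 0.03 0 0 0
0 0 0.02 0 0 0
0 0 0.007 0 0 0
0 0 0 0 0 0' | python3 -m jog
echo '0 0 0 0 0 0
0 0 0 0 0 0
0 0 0 0 0 0
0 0 0 0 0 0
0 0 0 0 0 0' | python3 -m jog 0.04 30
```

```text
clock: 6.7
tcp_pos: [0.4276, 0.1722, 0.0489]
tcp_rot: [0.996, -0.095, 0.0, -0.0]
wrist_force: [0.4, -0.8, 1.0]
finger_gap: 0.0938
gripper_force: 0.0
clock: 7.2
tcp_pos: [0.4274, 0.1722, 0.0487]
tcp_rot: [0.996, -0.095, 0.0, -0.0]
wrist_force: [-0.4, -0.2, 0.4]
finger_gap: 0.0577
gripper_force: 0.0
```

```bash
echo '0 0 0 0 0 0
0 0 0 0 0 0
0 0 0 0 0 0' | python3 -m jog; echo '0 0 -0.02 0 0 0
0 0 -0.04 0 0 0
0 0 -0.04 0 0 0
0 0 -0.04 0 0 0
0 0 0 0 0 -0.11
0 0 0 0 0 -0.11
0 0 0 0 0 0' | python3 -m jog; python3 - <<'E'
from bench import monitor
s=monitor.get_state();print(s['tcp_pos'],s['tcp_rot'],s['wrist_force'],s['moment'])
E
```

```text
clock: 7.5
tcp_pos: [0.4273, 0.1722, 0.0485]
tcp_rot: [0.996, -0.094, 0.0, -0.0]
wrist_force: [-0.4, 0.1, 2.6]
finger_gap: 0.0496
gripper_force: 30.0
clock: 8.2
tcp_pos: [0.4271, 0.172, 0.1884]
tcp_rot: [1.0, 0.016, -0.0, 0.0]
wrist_force: [0.1, 0.6, -3.0]
finger_gap: 0.0499
gripper_force: 30.0
[0.42706464 0.17199976 0.18840257] [ 9.99865645e-01  1.63913420e-02 -9.61571557e-05  7.49330614e-05] [ 0.14783153  0.56519567 -2.97634616] [ 0.03564097 -0.04457397  0.01235074]
```

```bash
echo '0.008 0.042 0 0 0 0
0.008 0.042 0 0 0 0
0.008 0.042 0 0 0 0
0.008 0.042 0 0 0 0
0.008 0.042 0 0 0 0
0.008 0.042 0 0 0 0
0.008 0.042 0 0 0 0
0.008 0.042 0 0 0 0' | python3 -m jog
echo '0 0 0 0 0 0
0 0 0 0 0 0' | python3 -m jog
python3 look.py w4 bed_stop knob_grip lobe_center bed_jaw
```

```text
clock: 9.0
tcp_pos: [0.5014, -0.1634, 0.188]
tcp_rot: [1.0, 0.013, -0.0, -0.0]
wrist_force: [1.0, 1.1, -2.7]
finger_gap: 0.0497
gripper_force: 30.0
clock: 9.2
tcp_pos: [0.5012, -0.162, 0.1877]
tcp_rot: [1.0, 0.013, -0.001, -0.0]
wrist_force: [-0.1, 0.5, -3.5]
finger_gap: 0.05
gripper_force: 30.0
cam [ 0.5856 -0.1594  0.368 ]
bed_stop 0.92 [247.7  70. ] [ 0.6181 -0.1516  0.028 ]
bed_stop 0.56 [223.8 133.9] [ 0.5535 -0.1273  0.028 ]
knob_grip 0.86 [323.7 136.4] [ 0.5583 -0.2237  0.077 ]
bed_jaw 0.83 [225.5 131.6] [ 0.5562 -0.1294  0.031 ]
```

View pics/w4.png

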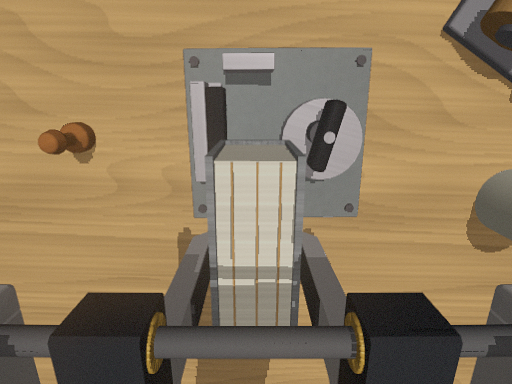

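The register hangs straight in the fingers. The stop is at (248,62), the jaw face at (216,112) and the knob screw at (329,137). I'll refine the bed pose from this closer view.

```bash
python3 - <<'E'
from h import *
from scipy.optimize import least_squares
np.set_printoptions(precision=4,suppress=True)
d=np.load('pics/w4.npz');c={k:d[k] for k in d.files}
g=cv2.cvtColor(c['color'],cv2.COLOR_RGB2GRAY)
P=np.array([(185,49),(371,48),(358,217),(193,218)],np.float32).reshape(-1,1,2)
P=cv2.cornerSubPix(g,P,(4,4),(-1,-1),(3,30,.01)).reshape(-1,2);print(P)
w=np.array([atz(c,p,.01) for p in P]);print(w)
for i,j in((1,0),(2,3)): e=w[j]-w[i];print('yaw',np.arctan2(-e[0],e[1]),np.linalg.norm(e))
for i,j in((2,1),(3,0)): e=w[j]-w[i];print('yaw',np.arctan2(e[1],e[0]),np.linalg.norm(e))
S=np.array([(223,70),(274,69)],np.float32).reshape(-1,1,2)
S=cv2.cornerSubPix(g,S,(3,3),(-1,-1),(3,30,.01)).reshape(-1,2)
ws=[atz(c,p,.045) for p in S];print(S,ws); e=ws[0]-ws[1];print('stop w',np.linalg.norm(e),np.arctan2(-e[0],e[1]))
print('screw',atz(c,(329.5,137),.093))
cv2.imwrite('pics/c4.png',cv2.resize(c['color'][40:225,175:375,::-1],None,fx=3,fy=3,interpolation=cv2.INTER_CUBIC))
E
```

```text
[[182.2953  48.7743]
 [371.8688  47.6289]
 [356.0129 216.9652]
 [193.1957 217.5459]]
[[ 0.639  -0.082   0.01  ]
 [ 0.6456 -0.2813  0.01  ]
 [ 0.4562 -0.2868  0.01  ]
 [ 0.4503 -0.088   0.01  ]]
yaw 0.03296145196051537 0.1993933095371412
yaw 0.029375849197336667 0.19891785161528006
yaw 0.028823646961501657 0.1895371433209194
yaw 0.031332785008008346 0.188822532310771
[[223.2201  68.9686]
 [273.4113  68.5836]] [array([ 0.6168, -0.1284,  0.045 ]), array([ 0.6184, -0.1767,  0.045 ])]
stop w 0.048336364831346616 0.03287692170443338
screw [ 0.5594 -0.2253  0.093 ]
```

View pics/c4.png

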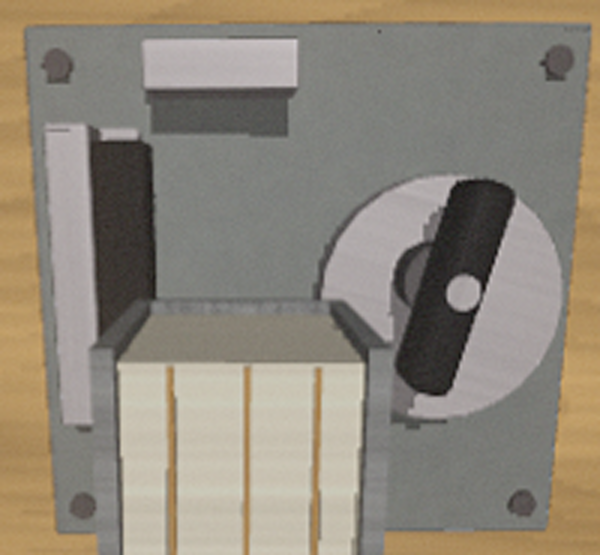

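The plate measures 199 x 189 mm, which matches, with yaw 0.031 and the bed origin at about (0.5575, −0.155). I'll place the register at about bed (−4, −5.5).

```bash
echo '0.018 0 0 0 0 -0.005
0.018 0 0 0 0 0
0.0165 0 0 0 0 0
0 0 0.03 0 0 0
0 0 0.03 0 0 0
0 0 0.015 0 0 0
0 0 0 0 0 0
0 0 0 0 0 0' | python3 -m jog
python3 look.py w5 bed_stop
```

```text
clock: 10.25
tcp_pos: [0.5545, -0.1597, 0.1144]
tcp_rot: [1.0, 0.018, 0.0, 0.0]
wrist_force: [0.1, -1.1, -2.9]
finger_gap: 0.0498
gripper_force: 30.0
cam [ 0.6385 -0.156   0.2949]
bed_stop 0.93 [250.1 132.1] [ 0.6159 -0.1534  0.028 ]
```

View pics/w5.png

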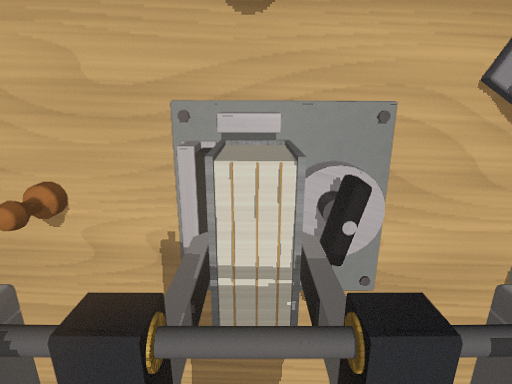

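The register hangs just short of the stop (row 132), between the jaw and the disc. Lowering it now.

```bash
echo '-0.001 0.001 0.02 0 0 0
0 0 0.02 0 0 0
0 0 0.008 0 0 0
0 0 0.003 0 0 0
0 0 0 0 0 0
0 0 0 0 0 0' | python3 -m jog
echo '0 0 0.002 0 0 0
0 0 0.001 0 0 0
0 0 0 0 0 0' | python3 -m jog
```

```text
clock: 10.95
tcp_pos: [0.5536, -0.161, 0.0634]
tcp_rot: [1.0, 0.018, 0.001, 0.0]
wrist_force: [0.1, 0.1, -3.1]
finger_gap: 0.0499
gripper_force: 30.0
clock: 11.25
tcp_pos: [0.5531, -0.1609, 0.0594]
tcp_rot: [1.0, 0.018, -0.0, -0.0]
wrist_force: [-0.0, -0.3, -2.3]
finger_gap: 0.0498
gripper_force: 30.0
```

```bash
echo '0 0 0.001 0 0 0
0 0 0 0 0 0
0 0 0 0 0 0' | python3 -m jog; echo '0.0015 0 0 0 0 0
0.0015 0 0 0 0 0
0 0 0 0 0 0' | python3 -m jog;  echo '0.001 0 0 0 0 0
0 0 0 0 0 0' | python3 -m jog
```

```text
clock: 11.55
tcp_pos: [0.5532, -0.1609, 0.0586]
tcp_rot: [1.0, 0.018, 0.0, 0.0]
wrist_force: [-0.1, 0.4, 2.6]
finger_gap: 0.0499
gripper_force: 30.0
clock: 11.85
tcp_pos: [0.556, -0.1609, 0.0586]
tcp_rot: [1.0, 0.018, -0.0, 0.0]
wrist_force: [-3.2, -0.1, 4.8]
finger_gap: 0.0495
gripper_force: 30.0
clock: 12.05
tcp_pos: [0.5569, -0.1609, 0.0586]
tcp_rot: [1.0, 0.018, -0.0, 0.0]
wrist_force: [-5.1, -0.1, 5.9]
finger_gap: 0.0499
gripper_force: 30.0
```

```bash
echo '0.001 0 0 0 0 0
0 0 0 0 0 0' | python3 -m jog;echo '0.001 0 0 0 0 0
0 0 0 0 0 0' | python3 -m jog
```

```text
clock: 12.25
tcp_pos: [0.5576, -0.1609, 0.0586]
tcp_rot: [1.0, 0.018, -0.0, 0.0]
wrist_force: [-5.7, 1.7, 7.7]
finger_gap: 0.0498
gripper_force: 30.0
clock: 12.45
tcp_pos: [0.5577, -0.1609, 0.0586]
tcp_rot: [1.0, 0.018, -0.001, 0.0]
wrist_force: [-13.6, 0.6, 16.6]
finger_gap: 0.0499
gripper_force: 30.0
```

It touches the stop at x = 0.5577, as predicted. I'll release it and rise.

```bash
echo '-0.0015 0 -0.001 0 0 0
0 0 0 0 0 0' | python3 -m jog; echo '0 0 0 0 0 0
0 0 0 0 0 0
0 0 0 0 0 0' | python3 -m jog 0.062; echo '0 0 -0.03 0 0 0
0 0 -0.04 0 0 0
0 0 -0.04 0 0 0
0 0 -0.04 0 0 0
0 0.03 0 0 0 0.1
0 0.03 0 0 0 0.1
0 0 0 0 0 0
0 0 0 0 0 0' | python3 -m jog 0.045
python3 look.py w6 bed_stop knob_grip
```

```text
clock: 12.65
tcp_pos: [0.5576, -0.1607, 0.0594]
tcp_rot: [1.0, 0.018, 0.0, -0.0]
wrist_force: [0.7, 0.5, -2.4]
finger_gap: 0.05
gripper_force: 30.0
clock: 12.95
tcp_pos: [0.5577, -0.1607, 0.0595]
tcp_rot: [1.0, 0.018, 0.0, -0.0]
wrist_force: [-0.1, -0.6, -0.2]
finger_gap: 0.0615
gripper_force: 0.0
clock: 13.75
tcp_pos: [0.5566, -0.2209, 0.2093]
tcp_rot: [0.997, -0.082, -0.0, -0.0]
wrist_force: [-0.3, 0.6, -0.1]
finger_gap: 0.0448
gripper_force: 0.0
cam [ 0.6397 -0.2342  0.3897]
bed_stop 0.77 [184.2 137.1] [ 0.6171 -0.1491  0.028 ]
knob_grip 0.83 [258.7 185.9] [ 0.5588 -0.2253  0.077 ]
```

View pics/w6.png

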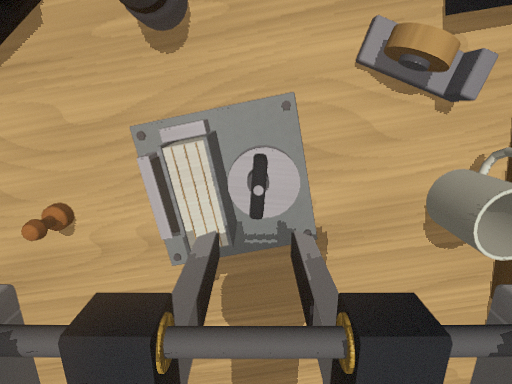

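The register stands against the stop, and the bar is at about (258,187) with the screw at (258,190). The bar's yaw is about −0.225. Next I'll align with the bar and go down over it.

```bash
echo '0.003 0.004 0 0 0 0.06
0 0 0.04 0 0 0
0 0 0.04 0 0 0
0 0 0.02 0 0 0
0 0 0 0 0 0
0 0 0 0 0 0' | python3 -m jog 0.036 40
python3 - <<'E'
from h import *
c=cap('wrist','w7');r=models.pinpoint('wrist','knob_grip');print(r[0]['p'],r[0]['uv'],atz(c,r[0]['uv'],.077),monitor.get_state()['q'])
E
```

```text
clock: 14.5
tcp_pos: [0.5595, -0.2245, 0.1102]
tcp_rot: [0.994, -0.111, 0.0, -0.0]
wrist_force: [-0.3, -0.4, 1.1]
finger_gap: 0.0358
gripper_force: 0.0
0.61 [252.7, 225.6] [ 0.55854563 -0.22253183  0.077     ] [ 0.61317781  0.50729496 -0.37062228  1.74358568  0.22144647  0.92978346
 -1.64212727]
```

View pics/w7.png

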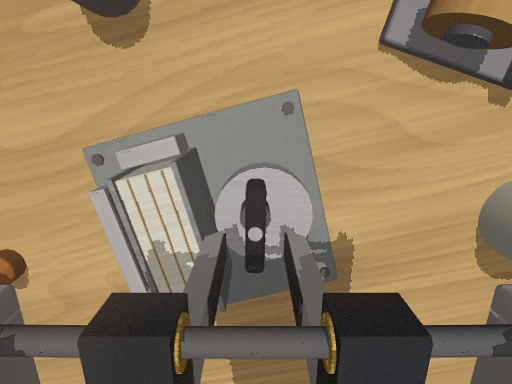

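The bar is vertical in the image at (255,225), midway between the fingers. Turning clockwise from here would drive q7 towards its −2.82 limit, so I'll first turn the wrist half a turn the other way. That gives the same grasp.

```bash
echo '0 0 -0.03 0 0 -0.14
0 0 0 0 0 -0.15
0 0 0 0 0 -0.15
0 0 0 0 0 -0.15
0 0 0 0 0 -0.15
0 0 0 0 0 -0.15
0 0 0 0 0 -0.15
0 0 0 0 0 -0.15' | python3 -m jog
echo '0 0 0 0 0 -0.15
0 0 0 0 0 -0.15
0 0 0 0 0 -0.15
0 0 0 0 0 -0.15
0 0 0 0 0 -0.15
0 0 0 0 0 -0.15
0 0 0 0 0 -0.15
0 0 0 0 0 -0.15' | python3 -m jog
echo '0 0 0 0 0 -0.15
0 0 0 0 0 -0.15
0 0 0 0 0 -0.15
0 0 0 0 0 -0.15
0 0 0 0 0 -0.15
0 0 0 0 0 0
0 0 0 0 0 0' | python3 -m jog
python3 - <<'E'
from h import *
from scipy.spatial.transform import Rotation as R
s=monitor.get_state();m=R.from_quat(s['tcp_rot']).as_matrix();print(s['tcp_pos'],np.arctan2(m[1,0],m[0,0])-np.pi,s['q'],m)
E
```

```text
clock: 15.4
tcp_pos: [0.5596, -0.2254, 0.1411]
tcp_rot: [0.884, 0.467, 0.0, 0.001]
wrist_force: [-0.2, 0.9, 0.9]
finger_gap: 0.0359
gripper_force: 0.0
clock: 16.2
tcp_pos: [0.5595, -0.2256, 0.1409]
tcp_rot: [0.466, 0.885, -0.0, 0.001]
wrist_force: [0.1, 0.3, 0.4]
finger_gap: 0.0359
gripper_force: 0.0
clock: 16.9
tcp_pos: [0.5592, -0.2254, 0.1401]
tcp_rot: [0.115, 0.993, -0.0, 0.0]
wrist_force: [0.4, 0.1, -1.2]
finger_gap: 0.0357
gripper_force: 0.0
[ 0.55924274 -0.2254387   0.14014175] -0.23085292705817073 [ 1.07408977  0.68950385 -1.06215156  1.70755301  0.65656835  1.14546337
  1.16165197] [[-9.73471281e-01  2.28808198e-01  6.88698821e-04]
 [ 2.28807834e-01  9.73471443e-01 -5.69464553e-04]
 [-8.00726794e-04 -3.96777702e-04 -9.99999601e-01]]
```

```bash
echo '0 0 0.03 0 0 0
0 0 0.03 0 0 0
0 0 0.02 0 0 0
0 0 0 0 0 0' | python3 -m jog; echo '0 0 0 0 0 0
0 0 0 0 0 0
0 0 0 0 0 0
0 0 0 0 0 0' | python3 -m jog 0.005 45; cat > m.py <<'E'
from h import *
from scipy.spatial.transform import Rotation as R
S=[monitor.get_state() for _ in range(1)];s=S[0];m=R.from_quat(s['tcp_rot']).as_matrix()
y=(np.arctan2(m[1,0],m[0,0])%(2*np.pi))-np.pi
print('yaw %.3f knob~%.3f'%(y,.031-y),'F',np.round(s['wrist_force'],1),'M',np.round(s['moment'],3),'pos',np.round(s['tcp_pos'],4),'q',np.round(s['q'],2),'grip',s['gripper_force'])
E
python3 m.py
```

```text
clock: 17.3
tcp_pos: [0.558, -0.2249, 0.0576]
tcp_rot: [0.114, 0.994, 0.0, -0.001]
wrist_force: [-0.8, -0.6, -0.2]
finger_gap: 0.0359
gripper_force: 0.0
clock: 17.7
tcp_pos: [0.5599, -0.2247, 0.0608]
tcp_rot: [0.113, 0.994, 0.0, 0.001]
wrist_force: [0.6, 4.0, 7.1]
finger_gap: 0.0208
gripper_force: 45.0
yaw -0.226 knob~0.257 F [0.6 4.  7.1] M [ 1.    -0.229 -0.046] pos [ 0.5599 -0.2247  0.0608] q [ 1.02  0.78 -0.98  1.76  0.75  1.03  1.1 ] grip 45.00299681501929
```

The fingers closed on the 21 mm hub under the bar. I'll open, rise about 10 mm and pinch the bar itself.

```bash
echo '0 0 0 0 0 0
0 0 0 0 0 0
0 0 -0.01 0 0 0
0 0 0 0 0 0' | python3 -m jog 0.036; python3 m.py; echo '0 0 0 0 0 0
0 0 0 0 0 0
0 0 0 0 0 0
0 0 0 0 0 0' | python3 -m jog 0.005 45; python3 m.py
```

```text
clock: 18.1
tcp_pos: [0.5596, -0.2254, 0.0709]
tcp_rot: [0.113, 0.994, -0.0, 0.001]
wrist_force: [0.0, 0.5, -0.1]
finger_gap: 0.0357
gripper_force: 0.0
yaw -0.226 knob~0.257 F [ 0.   0.5 -0.1] M [ 0.019 -0.17  -0.07 ] pos [ 0.5596 -0.2254  0.0709] q [ 1.03  0.77 -0.99  1.75  0.74  1.04  1.11] grip 0.0
clock: 18.5
tcp_pos: [0.559, -0.2245, 0.0693]
tcp_rot: [0.112, 0.994, 0.0, -0.0]
wrist_force: [-0.3, 2.3, -0.1]
finger_gap: 0.0139
gripper_force: 45.0
yaw -0.225 knob~0.256 F [-0.3  2.3 -0.1] M [ 0.597 -0.256 -0.043] pos [ 0.559  -0.2245  0.0693] q [ 1.03  0.77 -0.99  1.75  0.74  1.04  1.11] grip 44.97555613517761
```

It's now pinching the 14 mm bar. I'll turn clockwise and watch the moment.

```bash
echo '0 0 0 0 0 0.06
0 0 0 0 0 0.06
0 0 0 0 0 0.06
0 0 0 0 0 0.06' | python3 -m jog; python3 m.py;  echo '0 0 0 0 0 0.06
0 0 0 0 0 0.06
0 0 0 0 0 0.06' | python3 -m jog; python3 m.py; echo '0 0 0 0 0 0.04
0 0 0 0 0 0.04' | python3 -m jog; python3 m.py
```

```text
clock: 18.9
tcp_pos: [0.5591, -0.2243, 0.0693]
tcp_rot: [0.232, 0.973, 0.0, -0.0]
wrist_force: [1.5, 5.0, -0.6]
finger_gap: 0.0139
gripper_force: 45.0
yaw -0.467 knob~0.498 F [ 1.5  5.  -0.6] M [ 0.907 -0.381  0.114] pos [ 0.5591 -0.2243  0.0693] q [ 1.    0.74 -0.94  1.76  0.7   1.02  0.9 ] grip 45.008166432380676
clock: 19.2
tcp_pos: [0.5592, -0.2242, 0.0693]
tcp_rot: [0.318, 0.948, 0.0, -0.0]
wrist_force: [2.6, 3.8, -2.2]
finger_gap: 0.014
gripper_force: 45.0
yaw -0.647 knob~0.678 F [ 2.6  3.8 -2.2] M [ 0.964 -0.525  0.17 ] pos [ 0.5592 -0.2242  0.0693] q [ 0.98  0.72 -0.91  1.76  0.67  1.    0.74] grip 45.027523040771484
clock: 19.4
tcp_pos: [0.5592, -0.2242, 0.0693]
tcp_rot: [0.355, 0.935, 0.001, -0.0]
wrist_force: [1.5, 4.5, -1.4]
finger_gap: 0.0135
gripper_force: 45.0
yaw -0.726 knob~0.757 F [ 1.5  4.5 -1.4] M [ 1.016 -0.57   0.191] pos [ 0.5592 -0.2242  0.0693] q [ 0.97  0.72 -0.89  1.76  0.65  0.99  0.67] grip 45.027024149894714
```

```bash
for i in 1 2 3; do :; done; echo '0 0 0 0 0 0.03
0 0 0 0 0 0.03' | python3 -m jog >/dev/null; python3 m.py; echo '0 0 0 0 0 0.03
0 0 0 0 0 0.03' | python3 -m jog>/dev/null; python3 m.py; echo '0 0 0 0 0 0.03
0 0 0 0 0 0.03' | python3 -m jog>/dev/null; python3 m.py
```

```text
yaw -0.786 knob~0.817 F [ 2.6  4.9 -2. ] M [ 1.161 -0.706  0.249] pos [ 0.5592 -0.2242  0.0693] q [ 0.96  0.71 -0.88  1.76  0.64  0.99  0.62] grip 45.02662539482117
yaw -0.846 knob~0.877 F [ 2.8  5.3 -2. ] M [ 1.174 -0.744  0.234] pos [ 0.5593 -0.2241  0.0693] q [ 0.95  0.71 -0.86  1.76  0.63  0.98  0.56] grip 45.02679169178009
yaw -0.906 knob~0.937 F [ 2.5  5.  -2.5] M [ 1.201 -0.767  0.218] pos [ 0.5593 -0.2241  0.0693] q [ 0.95  0.7  -0.85  1.76  0.62  0.98  0.51] grip 45.027040243148804
```

```bash
echo '0 0 0 0 0 0.03
0 0 0 0 0 0.03' | python3 -m jog >/dev/null; python3 m.py; echo '0 0 0 0 0 0.03
0 0 0 0 0 0.02' | python3 -m jog>/dev/null; python3 m.py; echo '0 0 0 0 0 0.02
0 0 0 0 0 0.02' | python3 -m jog>/dev/null; python3 m.py
```

```text
yaw -0.966 knob~0.997 F [ 3.   5.3 -3.5] M [ 1.167 -0.883  0.146] pos [ 0.5593 -0.2241  0.0693] q [ 0.94  0.69 -0.84  1.76  0.61  0.97  0.46] grip 45.027397871017456
yaw -1.016 knob~1.047 F [ 3.5  4.5 -3.4] M [ 1.165 -0.881  0.192] pos [ 0.5594 -0.2241  0.0693] q [ 0.93  0.69 -0.83  1.76  0.6   0.97  0.41] grip 45.0267219543457
yaw -1.055 knob~1.086 F [ 3.9  5.7 -3.4] M [ 1.171 -0.941  0.216] pos [ 0.5594 -0.224   0.0693] q [ 0.93  0.69 -0.82  1.76  0.6   0.97  0.38] grip 45.03337919712067
```

```bash
echo '0 0 0 0 0 0.02
0 0 0 0 0 0.02' | python3 -m jog>/dev/null; python3 m.py
```

```text
yaw -1.095 knob~1.126 F [ 3.5  6.  -3.4] M [ 1.156 -0.998  0.266] pos [ 0.5594 -0.2241  0.0693] q [ 0.92  0.68 -0.81  1.76  0.59  0.96  0.35] grip 45.051814913749695
```

```bash
echo '0 0 0 0 0 0.02
0 0 0 0 0 0.01' | python3 -m jog>/dev/null; python3 m.py; echo '0 0 0 0 0 0.01
0 0 0 0 0 0.01' | python3 -m jog>/dev/null; python3 m.py
```

```text
yaw -1.125 knob~1.156 F [ 4.1  5.  -4.1] M [ 1.204 -1.065  0.32 ] pos [ 0.5594 -0.2241  0.0693] q [ 0.92  0.68 -0.8   1.76  0.58  0.96  0.32] grip 45.077274441719055
yaw -1.145 knob~1.176 F [ 3.3  5.6 -3.1] M [ 1.125 -1.025  0.334] pos [ 0.5594 -0.224   0.0693] q [ 0.91  0.68 -0.8   1.76  0.58  0.96  0.3 ] grip 45.10410189628601
```

```bash
echo '0 0 0 0 0 0.01
0 0 0 0 0 0.01' | python3 -m jog>/dev/null; python3 m.py
```

```text
yaw -1.165 knob~1.196 F [ 3.8  4.8 -3.7] M [ 1.124 -1.017  0.434] pos [ 0.5594 -0.2241  0.0693] q [ 0.91  0.68 -0.8   1.76  0.58  0.96  0.28] grip 45.17440438270569
```

```bash
echo '0 0 0 0 0 0.01' | python3 -m jog>/dev/null; python3 m.py;  echo '0 0 0 0 0 0' | python3 -m jog>/dev/null; python3 m.py; echo '0 0 0 0 0 0' | python3 -m jog>/dev/null; python3 m.py
```

```text
yaw -1.175 knob~1.206 F [ 4.2  4.8 -3.9] M [ 1.105 -1.009  0.568] pos [ 0.5595 -0.224   0.0693] q [ 0.91  0.68 -0.79  1.76  0.58  0.96  0.28] grip 45.21978735923767
yaw -1.175 knob~1.206 F [ 3.7  5.1 -3.2] M [ 1.098 -1.024  0.507] pos [ 0.5594 -0.2241  0.0693] q [ 0.91  0.68 -0.79  1.76  0.58  0.96  0.28] grip 45.19777178764343
yaw -1.174 knob~1.205 F [ 4.   4.6 -4.5] M [ 1.133 -1.04   0.481] pos [ 0.5595 -0.2241  0.0693] q [ 0.91  0.68 -0.79  1.76  0.58  0.96  0.28] grip 45.190549492836
```

The moment holds at about 0.5 N m, so the clamping force is about 16 N. I'll open, rise and verify.

```bash
echo '0 0 0 0 0 0
0 0 0 0 0 0
0 0 0 0 0 0' | python3 -m jog 0.034; echo '0 0 -0.02 0 0 0
0 0 -0.04 0 0 0
0 0 -0.04 0 0 0
0 0 -0.04 0 0 0
0 0 -0.04 0 0 0
0 0 0 0 0 0
0 0 0 0 0 0' | python3 -m jog
python3 look.py w8 knob_grip bed_stop register stamp
```

```text
clock: 22.0
tcp_pos: [0.5589, -0.2254, 0.0694]
tcp_rot: [0.555, 0.832, -0.0, -0.0]
wrist_force: [0.3, -0.0, 0.5]
finger_gap: 0.0326
gripper_force: 0.0
clock: 22.7
tcp_pos: [0.559, -0.2255, 0.2498]
tcp_rot: [0.555, 0.832, -0.0, 0.001]
wrist_force: [-0.8, 0.6, -0.7]
finger_gap: 0.0341
gripper_force: 0.0
cam [ 0.526  -0.1466  0.4302]
knob_grip 0.72 [255.7 178.3] [ 0.5594 -0.2237  0.077 ]
bed_stop 0.93 [318.8 136. ] [ 0.6168 -0.1527  0.028 ]
register 0.8 [272.8 116.7] [ 0.5553 -0.1538  0.    ]
register 0.58 [152.8 293.6] [ 0.4877 -0.4774  0.    ]
```

View pics/w8.png

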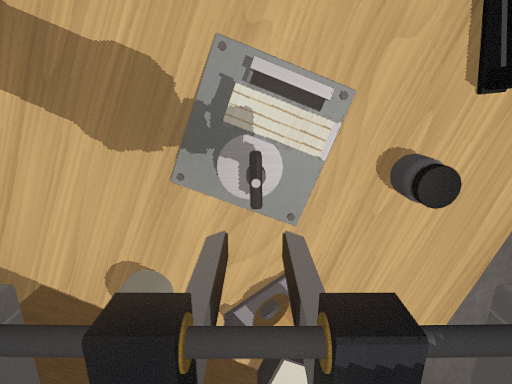

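The register lies along the rubber and its end at (331,141) meets the stop. The bar stayed where it was left, vertical in the image at (256,180). One numeric check in the bed frame before I hand in.

```bash
python3 - <<'E'
from h import *
d=np.load('pics/w8.npz');c={k:d[k] for k in d.files}
a=.031;R=np.array([[np.cos(a),np.sin(a)],[-np.sin(a),np.cos(a)]])
for p in((235,83),(340,123),(322,160),(224,120)): print(np.round(R@(atz(c,p,.085)[:2]-[.5575,-.155])*1e3,1))
for k in('scene','side'):
    cap(k)
    for n in('stamp','clip_jar','tape','mug'):
        r=models.pinpoint(k,n);print(k,n,[(round(x['p'],2),np.round(x['uv'])) for x in r[:1]])
E
```

```text
[-57.3  20.6]
[62.3 22.6]
[ 60.7 -21.1]
[-55.7 -18.9]
scene stamp [(0.68, array([274., 213.]))]
scene clip_jar [(0.59, array([186., 210.]))]
scene tape [(0.7, array([176., 166.]))]
scene mug [(0.88, array([206., 140.]))]
side stamp [(0.72, array([278., 222.]))]
side clip_jar [(0.58, array([217., 177.]))]
side tape [(0.77, array([259., 131.]))]
side mug [(0.8, array([309., 130.]))]
```

The register is at bed (0, +1) mm, lengthwise along the bed and against the stop. The four bystanders I rechecked haven't moved, so I'm handing in.

```bash
python3 -c "
from bench import job_done
print(job_done())"
```

```text
the job is handed in; nothing more can be done
None
```

The register is standing on its spine in the bed, end against the steel stop and clamped against the rubber at about 16 N (estimated from the knob's turning moment). The arm is clear, and the job was handed in at about 23 s.

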